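# Make up two breakfast sets on serving trays

## Task

Make up two table sets from the jars standing in the middle: on the blue tray the jam jar (pale silvery lid) and the salt shaker, on the wooden tray the red-lidded jar and the black-lidded spice jar. Stand each wide jar upright on the middle of its tray's big round pad, and the slim shaker or spice jar on the middle of the small pad. Set them down gently, let go, and do not drop or tip anything or shove the tin, the bell and the price holder about.

Things in the scene. Friction and masses are not known exactly. Their poses are not given: they have to be found in the camera images.
- jam_jar: glass jar of pink-red jam with a pale silvery lid; round, 62 mm across, 99 mm high, 0.44 kg; loose. Origin: centre of its underside, z up along its axis.
- honey_jar: glass jar with a bright red lid and pale beige contents; roundish, 58 x 62 mm across, 86 mm high, 0.36 kg; loose. Origin: centre of its underside, z up.
- salt_shaker: glass salt shaker with a grey domed cap; round, 44 mm across up to 70 mm above its foot, cap 34 mm across, 90 mm high in all, 0.1 kg; loose; its foot is slightly uneven, so it may lean by up to 3 degrees. Origin: centre of its underside, z up.
- spice_jar: slim spice jar with a black lid, on the table (others up on the ledge are not meant); round, 41 mm across, 105 mm high, 0.11 kg; loose. Origin: centre of its underside, z up.
- tray_blue: blue serving tray, fixed, 164 mm (its x) by 90 mm (its y); floor 8 mm above the table, rim 6 mm wide and 13 mm high. Two round grey pads lie flush in its floor: the big one (74 mm across) centred at x = +36 mm, the small one (54 mm across) at x = -46 mm, both at y = 0. Origin: centre of its underside, on the table. Its x axis points roughly away from the robot.
- tray_wood: wooden serving tray, fixed, same size and heights as the blue one but the other way round: big pad (74 mm across) centred at x = -36 mm, small pad (54 mm across) at x = +46 mm, both at y = 0. Origin: centre of its underside, on the table. Its x axis points roughly away from the robot.
- tin: round low food tin with a coloured label, 75 mm across, 58 mm high, stands on the table behind the jars (not the one up on the ledge); loose, not wanted, leave alone. Origin: centre of its underside. Behind it, from about 0.77 m ahead of the robot base, runs a fixed ledge, 0.17 m high.
- bell: counter bell, steel dome on a dark base, 74 mm across, 52 mm high; loose, leave alone. Origin: centre of its underside. Beside the work stand fixed plates under clear glass domes, hard to see: each dome is 0.21 m across and 0.12 m high with a knob to 0.152 m; the two nearest are centred 0.40 m ahead and 0.36 m left, and 0.39 m ahead and 0.02 m left, of the robot base.
- price_block: small black price card in a wooden block, 22 x 62 mm, 58 mm high; loose, leave alone. Origin: centre of its underside.

How it is judged (in metres and radians):
At the end, for the whole second after the job is handed in: Jam jar and salt shaker on the big and small pad of the blue tray, red-lidded jar and spice jar on the big and small pad of the wooden tray; each standing upright on the floor (0.12 rad), centred within 13 mm along each tray axis, released, at rest (x of jam_jar in the frame of tray_blue between 0.023 and 0.049 m and y of jam_jar in the frame of tray_blue between -0.013 and 0.013 m and z of jam_jar in the frame of tray_blue between 0.004 and 0.013 m and angle between each of jam_jar, salt_shaker, honey_jar, spice_jar's own z axis and vertical below 0.12 rad and linear speed of each of jam_jar, salt_shaker, honey_jar, spice_jar below 0.02 m/s and contact force between each of jam_jar, salt_shaker, honey_jar, spice_jar and the fingers below 0.05 N and x of salt_shaker in the frame of tray_blue between -0.059 and -0.033 m and y of salt_shaker in the frame of tray_blue between -0.013 and 0.013 m and z of salt_shaker in the frame of tray_blue between 0.004 and 0.013 m and x of honey_jar in the frame of tray_wood between -0.049 and -0.023 m and y of honey_jar in the frame of tray_wood between -0.013 and 0.013 m and z of honey_jar in the frame of tray_wood between 0.004 and 0.013 m and x of spice_jar in the frame of tray_wood between 0.033 and 0.059 m and y of spice_jar in the frame of tray_wood between -0.013 and 0.013 m and z of spice_jar in the frame of tray_wood between 0.004 and 0.013 m); the robot touches nothing.
It fails at once if the tin, the bell or the price holder is shifted more than 25 mm (distance of any of tin, bell, price_block from where it was at the start of the episode above 0.025 m).
It fails at once if a jar or the shaker is tipped over (angle between any of jam_jar, honey_jar, salt_shaker, spice_jar's own z axis and vertical above 0.7 rad).
It fails at once if a jar or the shaker is dropped (falls free, faster than 0.75 m/s) ((linear speed of jam_jar above 0.75 m/s and contact force between jam_jar and the fingers below 0.01 N) or (linear speed of honey_jar above 0.75 m/s and contact force between honey_jar and the fingers below 0.01 N) or (linear speed of salt_shaker above 0.75 m/s and contact force between salt_shaker and the fingers below 0.01 N) or (linear speed of spice_jar above 0.75 m/s and contact force between spice_jar and the fingers below 0.01 N)).
It also fails if it takes over 102 s, if anything falls off the work surface, if the arm or the gripper's body presses on something with over 40 N, if the wrist force passes 120 N, or if a joint passes its speed limit or range.

## Robot

A 6-joint arm with a two-finger parallel gripper is mounted at the origin on a cart in front of the work surface, level with it; the furniture and walls round the work are solid. World frame = base frame: x ahead of the robot, y to its left, z up, the work surface at z = 0. Lengths are in mm, angles in rad, forces in N, time in s.
With the tool pointing down it reaches from about 325 to 900 mm from the base axis. Payload 6.1 kg.
Tool frame: the origin (TCP) lies at the very end of the fingers, on their centre line; the grasp point (between the pads) lies 19 mm behind it; z points along the fingers, y is the line along which they close (so a half turn about z gives the same grasp; the last joint's range is limited). The gripper opens to 87 mm and grips with 3 to 60 N. Pads are 19 mm wide; open, the fingers measure 117 mm over their backs; the gripper's body (75 mm by 190 mm) begins 51 mm behind the grasp point.
Start: joints at [1.098, 0.22, 1.526, -0, 1.395, -0.126], TCP at [212.429, 587.784, 222.538] pointing down, gripper open.
Joint ranges: [-2.98, 2.98], [-0.91, 2.08], [0.09, 2.57], [-1.24, 4.39], [0.2, 2.65], [-2.68, 2.68]. Speed limits (rad/s): [2.57, 2.57, 3.01, 3.14, 3.14, 3.14].

## Interface

Orientations are given as a unit quaternion [x, y, z, w].
In Python, from cell import robot gives the robot as it stands.
- The arm moves only by the tool send_rows, never from a script. Its argument "commands" is a list of rows, each a list of 7 numbers: the closure, from 0 (fully open) to 1 (shut), then the shift along the tool's x, y, z in cm, then the turn, a rotation vector about the tool's x, y, z in degrees. A call has 1 to 5 rows; each row is the pose to reach, as a shift and turn from the pose commanded when the call began, along the tool's axes at that moment; what a row does not reach only later rows make up. A row lasts 1/12 s, in which the tool goes at most 41.7 mm and 7.16 degrees, less where a joint would pass 70% of its speed; a pose out of reach is approached as far as the arm can. A call with a gripper value outside its range is refused whole. The fingers move at their own pace and stop on an object; "newtons" is the grip in N (left out, the last holds). Time passes only in rows, so rows that repeat a pose let the fingers close. It gives the time, the measured TCP pose, the force, the opening and the grip force at its end, in the units of the state.
- robot.state(): the state, without advancing time (a new reading comes with each control period).
- robot.camera(name): name is "side" or "top" or "wrist"; returns the picture (384x512x3 uint8, blue, green, red); there is no depth.
- robot.camera_params(name): a dict with "fx", "fy", "cx", "cy" (pixels), "k1" (the pictures are not rectified: a ray, as slopes to the right and down, at radius r is drawn at 1 + k1 r^2 times it, then the intrinsics apply), "extrinsics" (4x4, takes a point from camera to world coordinates). Camera axes: x right, y down, z forward; pixel columns grow to the right and rows downward; lengths in mm; the calibration is good to about 2 mm. A picture is of the moment at which its call begins: read the wrist's pose just before it. camera_params takes no time and is no camera call; for the wrist camera it gives the pose at the moment of the call.
- robot.sign_off(): hands the job in; it is judged then, once.
Trained networks look in the newest picture that a camera, given by its name, has taken for a name from the list of things; names that differ only in an ending like _2 or _b are one class to them, and where a whole thing is asked for, a point or a joint stands for the part that bears it (a point fixed in the world has none). Each returns a list of dicts, best first, with "conf" (0 to 1); they miss things now and then, are a little off and sometimes report something else, mostly with a low value. They report only what shows in the picture. A call takes as long as a camera call.
- robot.spot_in(camera, target): "point" ([x, y, z] in mm, in world coordinates, good to about 4 mm: the middle of the surface that is visible of it).
- robot.mark_of(camera, target): "point" ([x, y, z] in mm, in world coordinates, good to about 4 mm: a listed point, or the origin of a listed thing).
The state is a dict: "t": time; "qpos": joint angles; "qd": joint speeds; "joint_efforts": joint torques, N m; "position": TCP position; "ee_rot": TCP orientation; "force": force on the tool from outside, world axes, zero at the start; "ft_torque": the same for the moment, N m; "finger_gap": finger opening in mm; "finger_force": force on a finger pad.
Only numpy, scipy, OpenCV 4.12 (cv2) and the standard library are available. Lean on these libraries where they do the work, as an engineer would, in place of code of your own. Each camera call takes 0.05 s, during which the arm holds its last target. There are 200 camera calls.

## Working session

There is one attempt and no reset: what is moved stays moved. The work goes in short steps, Python scripts to look and compute and a tool call to move; the robot and the scene stay as the last step left them, time stands still between calls to the robot, and variables do not carry over. Pictures are saved under pics/ and viewed, at most 14 in all, crops included, and the job is handed in when it is done.

Besides the shell and the picture viewer there is one more tool, called by a JSON object that holds its "method" and its "body". send_rows: Moves the arm, as the interface text tells. Its arguments: {"type":"object","properties":{"commands":{"type":"array","items":{"type":"array","items":{"type":"number"}}},"newtons":{"type":"number"}},"required":["commands"]}

```bash
ls; mkdir -p pics
python3 - <<'E'
from cell import robot
import cv2
s=robot.state(); print(s)
for c in ("top","side"):
    cv2.imwrite(f"pics/{c}0.png",robot.camera(c))
    p=robot.camera_params(c); print(c,[p[k] for k in("fx","cx","cy","k1")],p["extrinsics"])
    for n in "jam_jar honey_jar salt_shaker spice_jar tray_blue tray_wood tin bell price_block".split():
        try: print(n,[(([round(v) for v in d["point"]]),round(d["conf"],2)) for d in robot.mark_of(c,n)][:3])
        except Exception as e: print(n,e)
E
```

```text
pics
{'t': 0.0, 'qpos': array([ 1.09792343e+00,  2.21226675e-01,  1.52759826e+00, -1.74440067e-05,
        1.39473929e+00, -1.26097381e-01]), 'qd': array([-0.00021413,  0.00039775, -0.00026427, -0.00126305, -0.00039455,
       -0.00133935]), 'joint_efforts': array([-1.05831852e-03, -4.94603240e+01, -3.87387300e+01,  6.98963134e-02,
        5.68464061e-02, -1.78382206e-04]), 'position': array([212.13562869, 587.22844367, 221.44374409]), 'ee_rot': array([ 1.72518697e-01,  9.85005750e-01, -9.44441685e-04, -2.82631715e-04]), 'force': array([ 0.02001865,  0.20408665, -0.04607808]), 'ft_torque': array([-0.02466598,  0.0263893 , -0.02538691]), 'finger_force': 0.0, 'finger_gap': 86.89116449640643}
top [361.0548551570279, 247.3850823654782, 187.37857112314913, -0.05322102780221972] [[-6.88320988e-03 -9.82641694e-01  1.85385877e-01  4.22719818e+02]
 [-9.99912877e-01  4.67531786e-03 -1.23442410e-02  1.27158378e+02]
 [ 1.12632279e-02 -1.85454693e-01 -9.82588264e-01  8.85618151e+02]
 [ 0.00000000e+00  0.00000000e+00  0.00000000e+00  1.00000000e+00]]
jam_jar [([537, 206, -4], 0.6)]
honey_jar [([66
[... 347 characters left out ...]
239160688197] [[ 7.59269143e-01 -4.59842690e-01  4.60494374e-01  2.07306437e+02]
 [-6.50671263e-01 -5.49156746e-01  5.24455695e-01 -3.47309535e+02]
 [ 1.17164740e-02 -6.97833482e-01 -7.16164196e-01  6.40714508e+02]
 [ 0.00000000e+00  0.00000000e+00  0.00000000e+00  1.00000000e+00]]
jam_jar [([730, 296, -1], 0.19)]
honey_jar [([539, 203, -1], 0.74), ([666, 199, 8], 0.63)]
salt_shaker [([455, 198, -2], 0.95), ([536, 202, -2], 0.71), ([612, 301, 0], 0.46)]
spice_jar [([602, 120, 1], 0.92), ([454, 198, -1], 0.34)]
tray_blue [([609, 22, 2], 0.64)]
tray_wood [([612, 297, 3], 0.75)]
tin [([746, 104, -1], 0.6)]
bell [([525, -86, 0], 0.95), ([538, 201, -1], 0.57)]
price_block [([730, 297, -3], 0.66)]
```

View pics/top0.png

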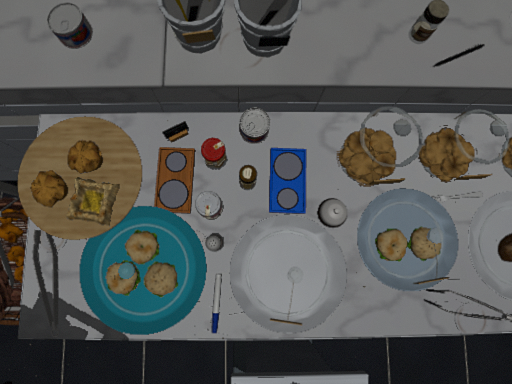

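View pics/side0.png

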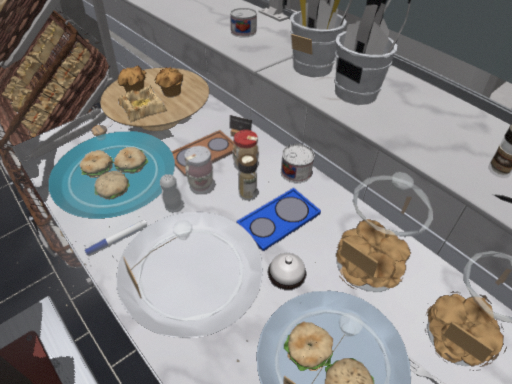

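Top view: the red-lidded jar is at (212,150), jam (208,204), salt (214,241) and spice (247,175). The wood tray's pads are near (176,161) and (173,194), the blue tray's near (288,166) and (287,198). The tin is at (254,124), the price card (176,131) and the bell (332,212). The side view agrees. Next I'll measure the pads precisely.

```bash
cat > h.py <<'E'
from cell import robot
import numpy as np, cv2
def ray_z(cam,uv,z,p=None):
    p=p or robot.camera_params(cam)
    K=np.array([[p["fx"],0,p["cx"]],[0,p["fy"],p["cy"]],[0,0,1]])
    # radial one-term model: k1 only
    n=cv2.undistortPoints(np.array([[uv]],float),K,np.array([p["k1"],0,0,0,0]))[0,0]
    E=np.array(p["extrinsics"]); d=E[:3,:3]@[n[0],n[1],1]; o=E[:3,3]
    return o+d*(z-o[2])/d[2]
def delta(target,yaw=None):
    """shift in tool axes (cm) to world target mm; turn about tool z (deg) to bring tool y to azimuth yaw"""
    from scipy.spatial.transform import Rotation as R
    s=robot.state(); M=R.from_quat(s["ee_rot"]).as_matrix()
    az=np.degrees(np.arctan2(M[1,1],M[0,1]))
    print("pos",s["position"].round(1),"az",az.round(1),"z",M[:,2].round(3),"shift cm",(M.T@(np.array(target)-s["position"])/10).round(2),
      "" if yaw is None else "turn %.1f"%(-((yaw-az+90)%180-90)))
E
python3 - <<'E'
from h import *
im=cv2.imread("pics/top0.png"); hsv=cv2.cvtColor(im,cv2.COLOR_BGR2HSV)
for n,(u,v) in dict(bb=(288,166),bs=(287,198),ws=(176,161),wb=(173,194)).items():
    c=np.median(im[v-4:v+5,u-4:u+5].reshape(-1,3),0)
    m=(np.abs(im.astype(int)-c).max(2)<30).astype(np.uint8)
    _,l,st,ce=cv2.connectedComponentsWithStats(m); k=l[v,u]
    print(n,ce[k].round(1),st[k],ray_z("top",ce[k],8).round(1))
E
```

```text
bb [287.7 165.7] [275 153  27  26 546] [643.1  14.6   8. ]
bs [287.2 198. ] [278 189  19  19 283] [561.1  18.1   8. ]
ws [175.5 161.4] [167 153  18  18 269] [655.5 296.    8. ]
wb [172.9 193.7] [160 181  27  27 579] [573.3 299.8   8. ]
```

Run:
```python
from h import *
delta([604,120,222],87.6); p=robot.camera_params("wrist"); print(np.array(p["extrinsics"]).round(2))
for uv,n in(((292,209),"bb"),((263,227),"bs"),((217,145),"ws"),((190,157),"wb")):
    print(n,ray_z("side",uv,8).round(1))
```

```text
pos [212.4 587.8 222.5] az 70.1 z [-0. -0. -1.] shift cm [-5.272e+01 -3.069e+01  5.000e-02] turn -17.5
[[ 3.4000e-01  9.1000e-01  2.3000e-01  1.4986e+02]
 [ 9.4000e-01 -3.3000e-01 -8.0000e-02  6.1105e+02]
 [-0.0000e+00  2.5000e-01 -9.7000e-01  3.8538e+02]
 [ 0.0000e+00  0.0000e+00  0.0000e+00  1.0000e+00]]
bb [645.8  18.1   8. ]
bs [563.9  21.3   8. ]
ws [653.1 298.8   8. ]
wb [573.2 304.3   8. ]
```

{"method": "send_rows", "body": {"commands": [[0,-52.7,-30.7,0,0,0,-17.5],[0,-52.7,-30.7,0,0,0,-17.5],[0,-52.7,-30.7,0,0,0,-17.5],[0,-52.7,-30.7,0,0,0,-17.5],[0,-52.7,-30.7,0,0,0,-17.5]], "newtons": 20}}

```text
t: 1.42
position: [344.9, 429.0, 222.7]
ee_rot: [0.02, 1.0, 0.0, 0.0]
force: [0.7, 0.3, 0.3]
finger_gap: 86.7
finger_force: 0.0
```

Run:
```python
from h import *
delta([604,120,222],87.6)
```

```text
pos [344.9 429.  222.7] az 87.7 z [ 0.  0. -1.] shift cm [-27.13 -29.83   0.07] turn 0.1
```

{"method": "send_rows", "body": {"commands": [[0,-27.1,-29.8,0,0,0,0],[0,-27.1,-29.8,0,0,0,0],[0,-27.1,-29.8,0,0,0,0],[0,-27.1,-29.8,0,0,0,0],[0,-27.1,-29.8,0,0,0,0]]}}

```text
t: 1.83
position: [478.9, 268.9, 222.9]
ee_rot: [0.021, 1.0, 0.0, 0.0]
force: [1.1, 0.1, -0.5]
finger_gap: 87.0
finger_force: 0.0
```

Run:
```python
from h import *
delta([604,120,222],87.6)
```

```text
pos [478.9 268.9 222.9] az 87.6 z [ 0.001  0.    -1.   ] shift cm [-13.12 -14.36   0.09] turn 0.0
```

{"method": "send_rows", "body": {"commands": [[0,-13.1,-14.3,0,0,0,0],[0,-13.1,-14.3,0,0,0,0],[0,-13.1,-14.3,0,0,0,0],[0,-13.1,-14.3,0,0,0,0],[0,-13.1,-14.3,0,0,0,0]]}}

```text
t: 2.25
position: [604.8, 118.8, 222.7]
ee_rot: [0.022, 1.0, -0.0, 0.001]
force: [-0.0, 0.8, 0.1]
finger_gap: 86.8
finger_force: 0.0
```

{"method": "send_rows", "body": {"commands": [[0,0,0,0,0,0,0],[0,0,0,0,0,0,0]]}}

```text
t: 2.42
position: [603.4, 120.9, 222.2]
ee_rot: [0.022, 1.0, 0.0, -0.0]
force: [-0.3, 0.3, -0.4]
finger_gap: 87.0
finger_force: 0.0
```

Run:
```python
from h import *
delta([604,120,222],87.6)
p=robot.camera_params("wrist"); im=robot.camera("wrist"); cv2.imwrite("pics/w1.png",im); np.save("w1.npy",p,allow_pickle=True)
for n in "spice_jar honey_jar jam_jar tin tray_blue tray_wood".split(): print(n,[(np.round(d["point"]),round(d["conf"],2)) for d in robot.mark_of("wrist",n)][:3])
```

```text
pos [603.4 120.9 222.2] az 87.5 z [-0.001  0.    -1.   ] shift cm [-0.06 -0.08  0.02] turn -0.1
spice_jar [(array([605., 120.,  -2.]), 0.85)]
honey_jar [(array([666., 197.,  -2.]), 0.68)]
jam_jar [(array([540., 204.,   1.]), 0.61)]
tin []
tray_blue [(array([611.,  21.,   1.]), 0.89), (array([455., 201.,  -2.]), 0.73)]
tray_wood [(array([608., 298.,  -2.]), 0.65)]
```

View pics/w1.png

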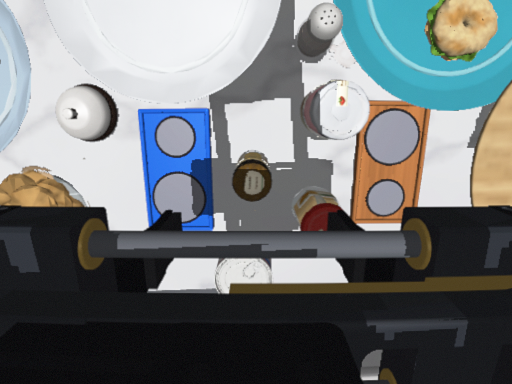

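The wrist picture is upside down relative to the top view. Blue pads are at (175,137) and (179,197), wood pads at (392,137) and (385,197), the spice lid at (252,180).

Run:
```python
from h import *
p=np.load("w1.npy",allow_pickle=True).item(); im=cv2.imread("pics/w1.png")
for n,(u,v) in dict(bb=(179,195),bs=(175,137),ws=(385,195),wb=(392,137)).items():
    c=np.median(im[v-4:v+5,u-4:u+5].reshape(-1,3),0)
    m=(np.abs(im.astype(int)-c).max(2)<25).astype(np.uint8)
    _,l,st,ce=cv2.connectedComponentsWithStats(m); k=l[v,u]; s=st[k]
    print(n,ce[k].round(1),s,ray_z("",ce[k],8,p).round(1))
print("spice",ray_z("",(252,180),105,p).round(1),"jam",ray_z("",(341,110),99,p).round(1))
```

```text
bb [175.3 195.2] [ 155  174   41   48 1345] [641.1  12.5   8. ]
bs [174.8 136.4] [ 157  119   36   36 1043] [562.4  20.5   8. ]
ws [385.1 197.5] [369 181  34  34 872] [657.2 298.3   8. ]
wb [391.9 136.4] [ 367  111   51   52 2061] [574.6 301.9   8. ]
spice [602.1 119.3 105. ] jam [538.3 207.8  99. ]
```

{"method": "send_rows", "body": {"commands": [[0,0,0,4,0,0,0],[0,0,0,8,0,0,0],[0,0,0,12,0,0,0],[0,0,0,15,0,0,0],[0,0,0,17.6,0,0,0]]}}

```text
t: 3.18
position: [601.0, 123.0, 43.8]
ee_rot: [0.02, 1.0, -0.0, -0.001]
force: [-0.3, 0.4, -0.1]
finger_gap: 86.4
finger_force: 0.0
```

{"method": "send_rows", "body": {"commands": [[0,0,0,0,0,0,0],[1,0,0,0,0,0,0],[1,0,0,0,0,0,0],[1,0,0,0,0,0,0],[1,0,0,0,0,0,0]], "newtons": 15}}

```text
t: 3.6
position: [604.8, 122.6, 49.4]
ee_rot: [0.021, 1.0, 0.0, 0.002]
force: [-0.1, 0.5, -0.3]
finger_gap: 67.8
finger_force: 0.0
```

{"method": "send_rows", "body": {"commands": [[1,0,0,0,0,0,0],[1,0,0,0,0,0,0],[1,0,0,0,0,0,0],[1,0,0,0,0,0,0],[1,0,0,0,0,0,0]]}}

```text
t: 4.02
position: [603.0, 122.1, 46.9]
ee_rot: [0.021, 1.0, -0.0, 0.0]
force: [-1.2, -0.9, 2.3]
finger_gap: 40.5
finger_force: 15.0
```

{"method": "send_rows", "body": {"commands": [[1,0,0,-1,0,0,0],[1,0,0,-4,0,0,0],[1,0,0,-7.5,0,0,0],[1,0,0,-11,0,0,0],[1,0,0,-13,0,0,0]]}}

```text
t: 4.43
position: [604.3, 122.6, 181.5]
ee_rot: [0.021, 1.0, 0.0, 0.002]
force: [0.3, -0.4, 0.2]
finger_gap: 40.5
finger_force: 15.0
```

{"method": "send_rows", "body": {"commands": [[1,-0.5,2,0,0,0,0],[1,-1.4,5.5,0,0,0,0],[1,-2.3,9,0,0,0,0],[1,-3.2,12.5,0,0,0,0],[1,-4.1,15.8,0,0,0,0]]}}

```text
t: 4.85
position: [650.3, 280.3, 177.0]
ee_rot: [0.021, 1.0, 0.0, -0.0]
force: [0.6, 0.7, -0.9]
finger_gap: 40.6
finger_force: 15.0
```

{"method": "send_rows", "body": {"commands": [[1,-0.5,1.9,0,0,0,0],[1,-0.5,1.9,0,0,0,0],[1,-0.5,1.9,0,0,0,0],[1,-0.5,1.9,0,0,0,0]]}}

```text
t: 5.18
position: [655.7, 296.5, 176.3]
ee_rot: [0.021, 1.0, -0.0, -0.001]
force: [-0.3, 0.2, -1.1]
finger_gap: 40.5
finger_force: 15.0
```

Run:
```python
from h import *
delta([656.5,298,54.5],87.6); s=robot.state(); print(s["finger_gap"],s["finger_force"])
```

```text
pos [655.7 296.5 176.3] az 87.6 z [-0.001 -0.001 -1.   ] shift cm [-0.09  0.16 12.18] turn 0.0
40.521299292665404 14.997698196675628
```

{"method": "send_rows", "body": {"commands": [[1,-0.1,0.1,3,0,0,0],[1,-0.1,0.1,6,0,0,0],[1,-0.1,0.1,9,0,0,0],[1,-0.1,0.1,11,0,0,0],[1,-0.1,0.1,11.5,0,0,0]]}}

```text
t: 5.6
position: [653.7, 295.3, 56.3]
ee_rot: [0.022, 1.0, -0.002, -0.004]
force: [-0.5, -0.8, -2.1]
finger_gap: 40.5
finger_force: 15.0
```

{"method": "send_rows", "body": {"commands": [[1,0,0,0.2,0,0,0],[1,0,0,0.4,0,0,0],[1,0,0,0.6,0,0,0],[1,0,0,0.6,0,0,0],[1,0,0,0.6,0,0,0]]}}

```text
t: 6.02
position: [658.1, 298.5, 57.4]
ee_rot: [0.021, 1.0, 0.0, 0.001]
force: [0.3, -0.4, -0.1]
finger_gap: 40.4
finger_force: 15.0
```

{"method": "send_rows", "body": {"commands": [[1,0,0,0,0,0,0],[1,0,0,0,0,0,0],[1,0,0,0.1,0,0,0]]}}

```text
t: 6.27
position: [657.5, 298.4, 55.3]
ee_rot: [0.021, 1.0, 0.0, 0.001]
force: [0.2, 0.5, -1.5]
finger_gap: 40.7
finger_force: 15.0
```

{"method": "send_rows", "body": {"commands": [[1,0,0,0.1,0,0,0],[1,0,0,0.1,0,0,0],[1,0,0,0.1,0,0,0]]}}

```text
t: 6.52
position: [657.6, 298.4, 54.9]
ee_rot: [0.021, 1.0, 0.0, 0.001]
force: [-1.5, -0.7, 5.5]
finger_gap: 40.5
finger_force: 15.0
```

{"method": "send_rows", "body": {"commands": [[0,0,0,0,0,0,0],[0,0,0,0,0,0,0],[0,0,0,0,0,0,0],[0,0,0,0,0,0,0],[0,0,0,0,0,0,0]]}}

```text
t: 6.93
position: [657.0, 298.2, 53.2]
ee_rot: [0.021, 1.0, -0.0, -0.0]
force: [-0.4, 0.4, 0.8]
finger_gap: 66.2
finger_force: 0.0
```

{"method": "send_rows", "body": {"commands": [[0,0,0,-2,0,0,0],[0,0,0,-6,0,0,0],[0,0,0,-10,0,0,0],[0,0,0,-14,0,0,0],[0,0,0,-14,0,0,0]]}}

```text
t: 7.35
position: [661.9, 299.9, 205.5]
ee_rot: [0.021, 1.0, 0.003, 0.008]
force: [0.5, 0.2, 2.1]
finger_gap: 86.4
finger_force: 0.0
```

{"method": "send_rows", "body": {"commands": [[0,-1.3,-9.85,0,0,0,0],[0,-1.3,-9.85,0,0,0,0],[0,-1.3,-9.85,0,0,0,0],[0,-1.3,-9.85,0,0,0,0],[0,-1.3,-9.85,0,0,0,0]]}}

```text
t: 7.77
position: [666.2, 198.3, 193.4]
ee_rot: [0.022, 1.0, 0.0, -0.0]
force: [-0.5, -0.5, -0.1]
finger_gap: 86.9
finger_force: 0.0
```

Run:
```python
from h import *
delta([666,198.5,38],87.6)
im=robot.camera("wrist"); print([(np.round(d["point"]),round(d["conf"],2)) for d in robot.mark_of("wrist","honey_jar")])
robot.camera("top"); print([(np.round(d["point"]),round(d["conf"],2)) for d in robot.mark_of("top","spice_jar")])
robot.camera("side"); print([(np.round(d["point"]),round(d["conf"],2)) for d in robot.mark_of("side","spice_jar")])
```

```text
pos [666.2 198.3 193.4] az 87.5 z [-0.     0.001 -1.   ] shift cm [2.000e-02 1.000e-02 1.554e+01] turn -0.1
[(array([666., 196.,  -0.]), 0.64)]
[]
[(array([660., 299.,  12.]), 0.7)]
```

{"method": "send_rows", "body": {"commands": [[0,0,0,0,0,0,7],[0,0,0,0,0,0,14],[0,0,0,0,0,0,21],[0,0,0,0,0,0,28],[0,0,0,0,0,0,35]]}}

```text
t: 8.48
position: [665.9, 200.2, 193.5]
ee_rot: [0.323, 0.947, 0.0, -0.0]
force: [0.8, -0.0, 0.5]
finger_gap: 86.8
finger_force: 0.0
```

{"method": "send_rows", "body": {"commands": [[0,0,0,0,0,0,2.5],[0,0,0,0,0,0,2.5],[0,0,0,0,0,0,2.5]]}}

```text
t: 8.73
position: [665.9, 199.9, 193.5]
ee_rot: [0.34, 0.941, 0.0, -0.0]
force: [-0.1, 0.3, 0.4]
finger_gap: 87.0
finger_force: 0.0
```

Run:
```python
from h import *
delta([666,198,34],50)
```

```text
pos [665.9 199.9 193.5] az 50.3 z [-0.  0. -1.] shift cm [-0.13 -0.14 15.95] turn 0.3
```

{"method": "send_rows", "body": {"commands": [[0,-0.1,-0.1,3.5,0,0,0],[0,-0.1,-0.1,7,0,0,0],[0,-0.1,-0.1,10.5,0,0,0],[0,-0.1,-0.1,13.5,0,0,0],[0,-0.1,-0.1,15.9,0,0,0]]}}

```text
t: 9.15
position: [664.5, 197.9, 31.3]
ee_rot: [0.34, 0.94, -0.001, -0.001]
force: [-0.2, 1.3, 0.7]
finger_gap: 86.9
finger_force: 0.0
```

{"method": "send_rows", "body": {"commands": [[0,0,0,0,0,0,0],[0.4,0,0,0,0,0,0],[1,0,0,0,0,0,0],[1,0,0,0,0,0,0],[1,0,0,0,0,0,0]], "newtons": 25}}

```text
t: 9.57
position: [668.1, 198.3, 37.5]
ee_rot: [0.341, 0.94, 0.001, 0.002]
force: [-0.0, -0.1, 0.0]
finger_gap: 68.4
finger_force: 0.0
```

{"method": "send_rows", "body": {"commands": [[1,0,0,0,0,0,0],[1,0,0,0,0,0,0],[1,0,0,0,0,0,0]]}}

```text
t: 9.82
position: [667.1, 198.0, 36.1]
ee_rot: [0.341, 0.94, 0.001, 0.001]
force: [-0.3, 0.6, 6.0]
finger_gap: 55.2
finger_force: 25.0
```

Run:
```python
from h import *
delta([666,198,34],50)
```

```text
pos [667.1 198.   36.1] az 50.1 z [ 0.002  0.    -1.   ] shift cm [ 0.08 -0.07  0.21] turn 0.1
```

{"method": "send_rows", "body": {"commands": [[1,0,0,-0.5,0,0,0],[1,0,0,-2,0,0,0],[1,0,0,-5,0,0,0],[1,0,0,-9,0,0,0],[1,0,0,-13,0,0,0]]}}

```text
t: 10.23
position: [664.4, 197.5, 164.4]
ee_rot: [0.341, 0.94, -0.001, -0.002]
force: [0.8, 0.8, -3.1]
finger_gap: 55.4
finger_force: 25.0
```

{"method": "send_rows", "body": {"commands": [[1,0,0,0,0,0,0],[1,0,0,0,0,0,0]]}}

```text
t: 10.4
position: [668.5, 198.3, 169.7]
ee_rot: [0.341, 0.94, 0.002, 0.003]
force: [-0.5, 0.2, -4.9]
finger_gap: 55.6
finger_force: 25.0
```

Run:
```python
from h import *
delta([574,302,168],87.6);s=robot.state(); print(s["finger_gap"],s["finger_force"],s["force"])
```

```text
pos [668.5 198.3 169.7] az 50.1 z [ 0.008  0.001 -1.   ] shift cm [13.9   1.9   0.11] turn -37.5
55.61138449722736 25.000866651535034 [-0.49833043  0.24267486 -4.8653953 ]
```

{"method": "send_rows", "body": {"commands": [[1,2.8,0.4,0,0,0,-7],[1,5.6,0.8,0,0,0,-14],[1,8.4,1.2,0,0,0,-21],[1,11.2,1.6,0,0,0,-28],[1,13.7,2.1,0,0,0,-35]], "newtons": 35}}

```text
t: 10.82
position: [571.3, 302.1, 161.7]
ee_rot: [0.039, 0.999, -0.001, -0.003]
force: [-0.8, 0.5, -4.2]
finger_gap: 55.7
finger_force: 35.0
```

{"method": "send_rows", "body": {"commands": [[1,0,0,0,0,0,-2.5],[1,0,0,0,0,0,-2.5],[1,0,0,0,0,0,-2.5]]}}

```text
t: 11.07
position: [573.3, 301.4, 162.7]
ee_rot: [0.021, 1.0, -0.001, -0.001]
force: [0.1, 0.1, -4.2]
finger_gap: 55.1
finger_force: 35.0
```

Run:
```python
from h import *
delta([574,302,42.5],87.6);s=robot.state(); print(s["finger_gap"],s["finger_force"],s["force"])
cv2.imwrite("pics/w2.png",robot.camera("wrist"))
cv2.imwrite("pics/s2.png",robot.camera("side")[100:260,120:340].repeat(3,0).repeat(3,1))
```

```text
pos [573.3 301.4 162.7] az 87.6 z [-0.003 -0.002 -1.   ] shift cm [-0.1   0.09 12.02] turn -0.0
55.05747672708133 35.00044047832489 [ 0.09170706  0.11846898 -4.16758978]
```

View pics/s2.png

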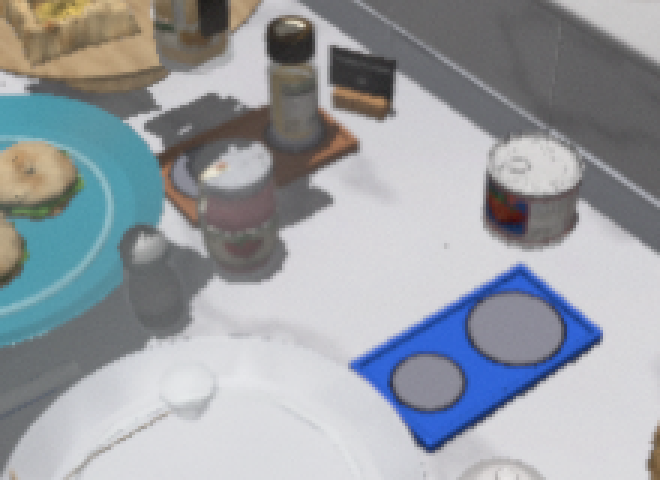

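The spice jar stands on its pad, and the honey jar hangs upright. I'll lower it now.

{"method": "send_rows", "body": {"commands": [[1,0,0,3,0,0,0],[1,0,0,6,0,0,0],[1,0,0,8.5,0,0,0],[1,0,0,10.3,0,0,0],[1,0,0,11,0,0,0]]}}

```text
t: 11.58
position: [572.3, 299.7, 50.0]
ee_rot: [0.022, 1.0, -0.001, -0.003]
force: [-1.4, 0.5, -3.8]
finger_gap: 55.6
finger_force: 35.0
```

{"method": "send_rows", "body": {"commands": [[1,0,0,0.2,0,0,0],[1,0,0,0.4,0,0,0],[1,0,0,0.4,0,0,0],[1,0,0,0.4,0,0,0],[1,0,0,0.4,0,0,0]]}}

```text
t: 12.0
position: [575.7, 302.2, 52.3]
ee_rot: [0.021, 1.0, 0.001, 0.001]
force: [-0.3, 0.2, -3.9]
finger_gap: 55.2
finger_force: 35.0
```

{"method": "send_rows", "body": {"commands": [[1,0,0,0.1,0,0,0],[1,0,0,0.2,0,0,0],[1,0,0,0.3,0,0,0],[1,0,0,0.3,0,0,0]]}}

```text
t: 12.33
position: [574.3, 301.8, 47.4]
ee_rot: [0.021, 1.0, -0.0, -0.0]
force: [-0.8, -0.5, -3.4]
finger_gap: 55.1
finger_force: 35.0
```

{"method": "send_rows", "body": {"commands": [[1,0,0,0.1,0,0,0],[1,0,0,0.2,0,0,0],[1,0,0,0.2,0,0,0],[1,0,0,0.2,0,0,0]]}}

```text
t: 12.67
position: [574.3, 301.7, 45.4]
ee_rot: [0.021, 1.0, -0.0, -0.0]
force: [0.4, -0.3, -4.5]
finger_gap: 55.5
finger_force: 35.0
```

{"method": "send_rows", "body": {"commands": [[1,0,0,0.1,0,0,0],[1,0,0,0.1,0,0,0],[1,0,0,0.1,0,0,0]]}}

```text
t: 12.92
position: [574.4, 301.8, 44.5]
ee_rot: [0.021, 1.0, -0.0, -0.0]
force: [-0.6, -0.1, -4.5]
finger_gap: 55.5
finger_force: 35.0
```

{"method": "send_rows", "body": {"commands": [[1,0,0,0.1,0,0,0],[1,0,0,0.1,0,0,0],[1,0,0,0.1,0,0,0]]}}

```text
t: 13.17
position: [574.8, 301.9, 44.3]
ee_rot: [0.021, 1.0, 0.0, 0.0]
force: [-2.3, -1.1, 1.3]
finger_gap: 55.4
finger_force: 35.0
```

{"method": "send_rows", "body": {"commands": [[0,0,0,0,0,0,0],[0,0,0,0,0,0,0],[0,0,0,0,0,0,0],[0,0,0,0,0,0,0],[0,0,0,0,0,0,0]]}}

```text
t: 13.58
position: [574.6, 301.9, 43.6]
ee_rot: [0.021, 1.0, 0.0, 0.0]
force: [-0.5, -0.8, 0.0]
finger_gap: 80.7
finger_force: 0.0
```

{"method": "send_rows", "body": {"commands": [[0,0,0,-2,0,0,0],[0,0,0,-6,0,0,0],[0,0,0,-10,0,0,0],[0,0,0,-14,0,0,0],[0,0,0,-14,0,0,0]]}}

```text
t: 14.0
position: [579.5, 303.8, 194.5]
ee_rot: [0.021, 1.0, 0.003, 0.007]
force: [1.4, -0.3, 2.1]
finger_gap: 86.8
finger_force: 0.0
```

{"method": "send_rows", "body": {"commands": [[0,3.2,-9.8,0,0,0,0],[0,3.2,-9.8,0,0,0,0],[0,3.2,-9.8,0,0,0,0],[0,3.2,-9.8,0,0,0,0],[0,3.2,-9.8,0,0,0,0]]}}

```text
t: 14.42
position: [538.6, 204.6, 183.8]
ee_rot: [0.022, 1.0, 0.0, 0.0]
force: [0.2, 0.6, -0.2]
finger_gap: 87.1
finger_force: 0.0
```

Run:
```python
from h import *
delta([538.5,204,37],87.6)
p=robot.camera_params("wrist"); im=robot.camera("wrist"); cv2.imwrite("pics/w3.png",im); np.save("w3.npy",p,allow_pickle=True)
for n in("jam_jar","honey_jar","salt_shaker"):print(n,[(np.round(d["point"]),round(d["conf"],2)) for d in robot.mark_of("wrist",n)])
```

```text
pos [538.6 204.6 183.8] az 87.5 z [ 0.001  0.001 -1.   ] shift cm [ 0.02 -0.07 14.68] turn -0.1
jam_jar [(array([541., 205.,   8.]), 0.84)]
honey_jar [(array([571., 299.,   3.]), 0.84)]
salt_shaker []
```

View pics/w3.png

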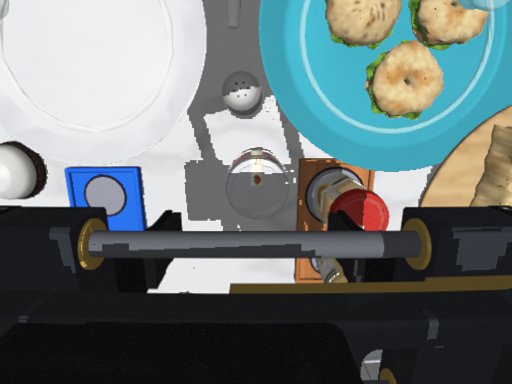

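The honey jar stands on its pad near (336,190). The jam lid (258,183) lies under the gripper, and the salt is at (242,92).

{"method": "send_rows", "body": {"commands": [[0,-0.1,0,3.5,0,0,0],[0,-0.1,0,7,0,0,0],[0,-0.1,0,10,0,0,0],[0,-0.1,0,12.5,0,0,0],[0,-0.1,0,14.5,0,0,0]]}}

```text
t: 15.03
position: [538.2, 205.9, 35.7]
ee_rot: [0.02, 1.0, -0.0, -0.001]
force: [-0.9, -0.7, 0.3]
finger_gap: 87.0
finger_force: 0.0
```

{"method": "send_rows", "body": {"commands": [[0,0,0,0,0,0,0],[0.3,0,0,0,0,0,0],[1,0,0,0,0,0,0],[1,0,0,0,0,0,0],[1,0,0,0,0,0,0]], "newtons": 35}}

```text
t: 15.45
position: [541.0, 205.7, 40.6]
ee_rot: [0.021, 1.0, 0.0, 0.002]
force: [-0.0, 0.1, 0.2]
finger_gap: 68.1
finger_force: 0.0
```

{"method": "send_rows", "body": {"commands": [[1,0,0,0,0,0,0],[1,0,0,0,0,0,0],[1,0,0,0,0,0,0]]}}

```text
t: 15.7
position: [540.2, 205.5, 39.6]
ee_rot: [0.021, 1.0, 0.0, 0.001]
force: [0.5, 2.1, 3.2]
finger_gap: 53.8
finger_force: 38.3
```

{"method": "send_rows", "body": {"commands": [[1,0,0,0,0,0,0],[1,0,0,-0.5,0,0,0],[1,0,0,-1,0,0,0],[1,0,0,-1.5,0,0,0],[1,0,0,-1.5,0,0,0]]}}

```text
t: 16.12
position: [539.7, 205.1, 54.3]
ee_rot: [0.021, 1.0, -0.0, 0.0]
force: [0.1, 0.0, -4.4]
finger_gap: 53.7
finger_force: 38.9
```

Run:
```python
from h import *
delta([540,204,37],87.6); s=robot.state(); print(s["finger_gap"],s["finger_force"],s["force"])
cv2.imwrite("pics/s3.png",robot.camera("side")[90:230,120:320].repeat(3,0).repeat(3,1))
```

```text
pos [539.7 205.1  54.3] az 87.6 z [ 0.001 -0.    -1.   ] shift cm [-0.03 -0.11  1.73] turn 0.0
53.70303057620162 38.928914540952064 [ 0.10293124  0.03055143 -4.39111012]
```

View pics/s3.png

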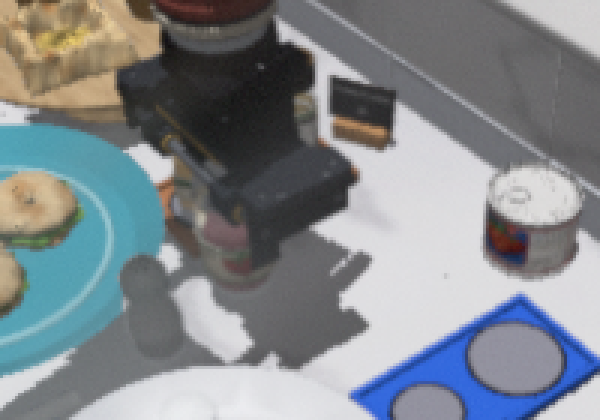

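Jam jar is carried fully (4.4 N), hanging upright. I'll take it over to the blue big pad.

{"method": "send_rows", "body": {"commands": [[1,0,0,-3,0,0,0],[1,0,0,-6,0,0,0],[1,0,0,-8,0,0,0],[1,-0.8,-1.3,-8,0,0,0],[1,-2.2,-3.6,-8,0,0,0]]}}

```text
t: 16.58
position: [560.3, 170.2, 135.6]
ee_rot: [0.019, 1.0, 0.001, 0.001]
force: [0.2, 0.1, -5.2]
finger_gap: 53.7
finger_force: 38.9
```

{"method": "send_rows", "body": {"commands": [[1,-1.9,-3,0,0,0,0],[1,-3.8,-6,0,0,0,0],[1,-5.7,-9.1,0,0,0,0],[1,-7.5,-12.1,0,0,0,0],[1,-9,-14.7,0,0,0,0]]}}

```text
t: 17.0
position: [644.3, 15.4, 133.0]
ee_rot: [0.021, 1.0, -0.0, -0.0]
force: [0.2, 0.7, -4.2]
finger_gap: 54.0
finger_force: 38.9
```

{"method": "send_rows", "body": {"commands": [[1,0,0,0,0,0,0],[1,0,0,0,0,0,0],[1,0,0,0,0,0,0]]}}

```text
t: 17.25
position: [643.1, 17.8, 132.7]
ee_rot: [0.021, 1.0, 0.0, -0.001]
force: [-0.5, 0.5, -4.9]
finger_gap: 53.9
finger_force: 38.9
```

Run:
```python
from h import *
delta([644.5,17.5,47.5],87.6); s=robot.state(); print(s["finger_gap"],s["finger_force"],s["force"])
```

```text
pos [643.1  17.8 132.7] az 87.6 z [-0.002  0.001 -1.   ] shift cm [-0.16 -0.03  8.52] turn -0.0
53.94140660956923 38.93098587386248 [-0.48571743  0.46106468 -4.89780028]
```

{"method": "send_rows", "body": {"commands": [[1,-0.1,0,2,0,0,0],[1,-0.1,0,4,0,0,0],[1,-0.1,0,6,0,0,0],[1,-0.1,0,7.2,0,0,0],[1,-0.1,0,7.6,0,0,0]]}}

```text
t: 17.67
position: [642.1, 19.1, 54.4]
ee_rot: [0.02, 1.0, 0.0, -0.003]
force: [-1.5, -0.6, -5.3]
finger_gap: 53.9
finger_force: 38.9
```

{"method": "send_rows", "body": {"commands": [[1,0,0,0.1,0,0,0],[1,0,0,0.2,0,0,0],[1,0,0,0.3,0,0,0],[1,0,0,0.3,0,0,0],[1,0,0,0.3,0,0,0]]}}

```text
t: 18.08
position: [645.6, 17.5, 55.7]
ee_rot: [0.021, 1.0, -0.0, 0.001]
force: [0.3, 0.6, -5.4]
finger_gap: 53.7
finger_force: 38.9
```

{"method": "send_rows", "body": {"commands": [[1,0,0,0.1,0,0,0],[1,0,0,0.2,0,0,0],[1,0,0,0.2,0,0,0],[1,0,0,0.2,0,0,0]]}}

```text
t: 18.42
position: [644.7, 17.6, 52.5]
ee_rot: [0.021, 1.0, 0.0, -0.0]
force: [0.8, -0.5, -4.5]
finger_gap: 53.9
finger_force: 38.9
```

{"method": "send_rows", "body": {"commands": [[1,0,0,0.1,0,0,0],[1,0,0,0.1,0,0,0],[1,0,0,0.1,0,0,0],[1,0,0,0.1,0,0,0]]}}

```text
t: 18.75
position: [644.8, 17.6, 51.5]
ee_rot: [0.021, 1.0, 0.0, -0.0]
force: [0.5, -0.4, -4.6]
finger_gap: 53.8
finger_force: 38.9
```

{"method": "send_rows", "body": {"commands": [[1,0,0,0.1,0,0,0],[1,0,0,0.2,0,0,0],[1,0,0,0.2,0,0,0],[1,0,0,0.2,0,0,0]]}}

```text
t: 19.08
position: [644.7, 17.7, 49.4]
ee_rot: [0.021, 1.0, 0.0, -0.0]
force: [0.4, -0.4, -3.9]
finger_gap: 53.7
finger_force: 38.9
```

{"method": "send_rows", "body": {"commands": [[1,0,0,0.1,0,0,0],[1,0,0,0.1,0,0,0],[1,0,0,0.1,0,0,0]]}}

```text
t: 19.33
position: [644.7, 17.7, 48.5]
ee_rot: [0.021, 1.0, 0.0, -0.0]
force: [0.5, 0.2, -4.3]
finger_gap: 54.2
finger_force: 38.9
```

{"method": "send_rows", "body": {"commands": [[1,0,0,0.1,0,0,0],[1,0,0,0.1,0,0,0],[1,0,0,0.1,0,0,0]]}}

```text
t: 19.58
position: [645.0, 17.6, 47.7]
ee_rot: [0.021, 1.0, -0.0, 0.0]
force: [-0.2, -0.0, -4.7]
finger_gap: 53.8
finger_force: 38.9
```

{"method": "send_rows", "body": {"commands": [[1,0,0,0.1,0,0,0],[1,0,0,0.1,0,0,0],[1,0,0,0.1,0,0,0]]}}

```text
t: 19.83
position: [645.2, 17.7, 47.6]
ee_rot: [0.021, 1.0, -0.0, 0.0]
force: [-3.0, -0.3, 5.8]
finger_gap: 54.0
finger_force: 38.5
```

{"method": "send_rows", "body": {"commands": [[1,0,0,0.05,0,0,0],[1,0,0,0.05,0,0,0],[1,0,0,0.05,0,0,0]]}}

```text
t: 20.08
position: [645.3, 17.7, 47.6]
ee_rot: [0.021, 1.0, -0.0, 0.0]
force: [-4.7, 0.1, 7.7]
finger_gap: 53.9
finger_force: 38.3
```

{"method": "send_rows", "body": {"commands": [[0,0,0,0,0,0,0],[0,0,0,0,0,0,0],[0,0,0,0,0,0,0],[0,0,0,0,0,0,0],[0,0,0,0,0,0,0]]}}

```text
t: 20.5
position: [644.8, 17.6, 45.8]
ee_rot: [0.021, 1.0, -0.0, -0.0]
force: [0.2, 0.0, -0.2]
finger_gap: 79.5
finger_force: 0.0
```

{"method": "send_rows", "body": {"commands": [[0,0,0,-2,0,0,0],[0,0,0,-6,0,0,0],[0,0,0,-10,0,0,0],[0,0,0,-14,0,0,0],[0,0,0,-14,0,0,0]]}}

```text
t: 20.92
position: [650.1, 17.2, 196.8]
ee_rot: [0.021, 1.0, -0.001, 0.008]
force: [1.2, -0.4, 2.0]
finger_gap: 86.9
finger_force: 0.0
```

{"method": "send_rows", "body": {"commands": [[0,19.5,17.2,0,0,0,0],[0,19.5,17.2,0,0,0,0],[0,19.5,17.2,0,0,0,0],[0,19.5,17.2,0,0,0,0],[0,19.5,17.2,0,0,0,0]]}}

```text
t: 21.33
position: [492.9, 162.7, 185.7]
ee_rot: [0.021, 1.0, 0.0, 0.0]
force: [0.9, -0.1, 0.2]
finger_gap: 87.0
finger_force: 0.0
```

Run:
```python
from h import *
delta([457,198,185],0); print(robot.state()["qpos"].round(2))
p=np.load("w3.npy",allow_pickle=True).item()
print("salt top",ray_z("",(241,88),88,p).round(1))
robot.camera("top")
for n in("jam_jar","salt_shaker"):print(n,[(np.round(d["point"]),round(d["conf"],2)) for d in robot.mark_of("top",n)])
```

```text
pos [492.9 162.7 185.7] az 87.6 z [ 0.  0. -1.] shift cm [3.74 3.38 0.07] turn 87.6
[ 0.17 -0.    1.84  0.    1.3  -1.36]
salt top [451.7 197.7  88. ]
jam_jar [(array([640.,  19.,   6.]), 0.59)]
salt_shaker [(array([463., 195.,  -3.]), 0.76)]
```

{"method": "send_rows", "body": {"commands": [[0,3.7,3.4,0,0,0,7],[0,3.7,3.4,0,0,0,14],[0,3.7,3.4,0,0,0,21],[0,3.7,3.4,0,0,0,28],[0,3.7,3.4,0,0,0,35]]}}

```text
t: 21.9
position: [460.0, 196.7, 186.2]
ee_rot: [0.323, 0.946, 0.0, 0.001]
force: [0.2, -0.8, 0.6]
finger_gap: 86.9
finger_force: 0.0
```

{"method": "send_rows", "body": {"commands": [[0,0,0,0,0,0,7],[0,0,0,0,0,0,14],[0,0,0,0,0,0,21],[0,0,0,0,0,0,28],[0,0,0,0,0,0,35]]}}

```text
t: 22.32
position: [460.2, 196.3, 186.1]
ee_rot: [0.593, 0.805, 0.0, 0.0]
force: [-0.1, -0.2, 0.1]
finger_gap: 86.7
finger_force: 0.0
```

{"method": "send_rows", "body": {"commands": [[0,0,0,0,0,0,7],[0,0,0,0,0,0,14],[0,0,0,0,0,0,17.5],[0,0,0,0,0,0,17.5],[0,0,0,0,0,0,17.5]]}}

```text
t: 22.73
position: [459.8, 196.6, 186.0]
ee_rot: [0.706, 0.708, 0.0, 0.0]
force: [0.2, -0.0, 0.6]
finger_gap: 87.0
finger_force: 0.0
```

Run:
```python
from h import *
delta([457,198,28],0)
im=robot.camera("wrist"); cv2.imwrite("pics/w4.png",im)
print([(np.round(d["point"]),round(d["conf"],2)) for d in robot.mark_of("wrist","salt_shaker")])
```

```text
pos [459.8 196.6 186. ] az 0.2 z [ 0. -0. -1.] shift cm [ 0.15 -0.28 15.8 ] turn 0.2
[(array([456., 202.,  -2.]), 0.88)]
```

View pics/w4.png

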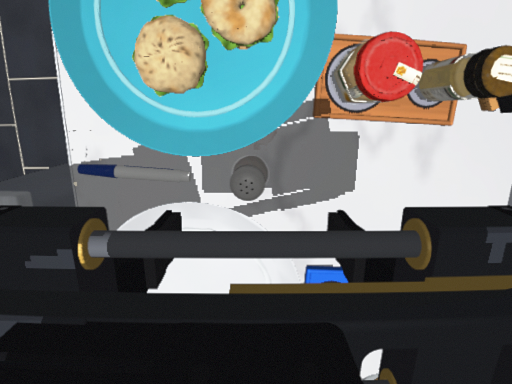

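Salt cap at (248,180) between the fingers, honey and spice upright on the wooden tray.

{"method": "send_rows", "body": {"commands": [[0,0.2,-0.2,3.5,0,0,0],[0,0.2,-0.2,7,0,0,0],[0,0.2,-0.2,10.5,0,0,0],[0,0.2,-0.2,13.5,0,0,0],[0,0.2,-0.2,15.7,0,0,0]]}}

```text
t: 23.25
position: [455.4, 198.7, 26.2]
ee_rot: [0.706, 0.708, -0.001, -0.001]
force: [-0.0, 0.2, -0.2]
finger_gap: 87.2
finger_force: 0.0
```

{"method": "send_rows", "body": {"commands": [[0,0,0,0,0,0,0],[0.3,0,0,0,0,0,0],[0.5,0,0,0,0,0,0],[1,0,0,0,0,0,0],[1,0,0,0,0,0,0]], "newtons": 12}}

```text
t: 23.67
position: [458.6, 199.7, 31.1]
ee_rot: [0.706, 0.708, 0.002, 0.001]
force: [-1.0, 0.7, 0.5]
finger_gap: 67.8
finger_force: 0.0
```

{"method": "send_rows", "body": {"commands": [[1,0,0,0,0,0,0],[1,0,0,0,0,0,0],[1,0,0,0,0,0,0],[1,0,0,0,0,0,0]]}}

```text
t: 24.0
position: [456.8, 199.4, 29.3]
ee_rot: [0.706, 0.708, 0.0, 0.0]
force: [-1.8, -0.1, -0.8]
finger_gap: 41.7
finger_force: 10.6
```

Run:
```python
from h import *
delta([457,198,28],0)
```

```text
pos [456.8 199.4  29.3] az 0.1 z [ 0.  0. -1.] shift cm [-0.14  0.02  0.13] turn 0.1
```

{"method": "send_rows", "body": {"commands": [[1,0,0,-1,0,0,0],[1,0,0,-4,0,0,0],[1,0,0,-7.5,0,0,0],[1,0,0,-11,0,0,0],[1,0,0,-11,0,0,0]]}}

```text
t: 24.42
position: [461.5, 200.6, 147.3]
ee_rot: [0.706, 0.708, 0.005, 0.003]
force: [2.0, 0.3, -0.3]
finger_gap: 41.2
finger_force: 12.0
```

{"method": "send_rows", "body": {"commands": [[1,-2,1.2,0,0,0,-7],[1,-5,3,0,0,0,-14],[1,-8,4.8,0,0,0,-21],[1,-11,6.6,0,0,0,-28],[1,-14,8.3,0,0,0,-35]]}}

```text
t: 24.83
position: [540.7, 58.2, 139.3]
ee_rot: [0.458, 0.889, 0.0, 0.0]
force: [0.5, 0.6, -0.8]
finger_gap: 41.4
finger_force: 12.0
```

{"method": "send_rows", "body": {"commands": [[1,0,0,0,0,0,-7],[1,0,0,0,0,0,-14],[1,0,0,0,0,0,-21],[1,0,0,0,0,0,-28],[1,0,0,0,0,0,-35]]}}

```text
t: 25.25
position: [539.9, 59.3, 139.0]
ee_rot: [0.17, 0.985, -0.0, -0.0]
force: [-0.6, 0.3, -1.3]
finger_gap: 41.3
finger_force: 12.0
```

Run:
```python
from h import *
delta([562.5,20.5,37.3],87.6); s=robot.state(); print(s["finger_gap"],s["finger_force"],s["force"])
```

```text
pos [539.9  59.3 139. ] az 70.4 z [-0.001  0.    -1.   ] shift cm [-3.43 -2.9  10.17] turn -17.2
41.335592789066965 11.996314699645154 [-0.6000627   0.30550919 -1.26812296]
```

{"method": "send_rows", "body": {"commands": [[1,-1.5,-1.3,0,0,0,-7],[1,-3.4,-2.9,0,0,0,-14],[1,-3.4,-2.9,0,0,0,-17.2],[1,-3.4,-2.9,0,0,0,-17.2],[1,-3.4,-2.9,0,0,0,-17.2]]}}

```text
t: 25.67
position: [561.9, 20.6, 138.9]
ee_rot: [0.025, 1.0, 0.0, -0.0]
force: [-0.0, 0.8, -1.2]
finger_gap: 41.2
finger_force: 12.0
```

Run:
```python
from h import *
delta([562.5,20.5,37.3],87.6)
im=robot.camera("side"); cv2.imwrite("pics/s4.png",im[140:280,190:370].repeat(4,0).repeat(4,1))
```

```text
pos [561.9  20.6 138.9] az 87.2 z [-0.001  0.    -1.   ] shift cm [-7.000e-02 -1.000e-02  1.016e+01] turn -0.4
```

View pics/s4.png

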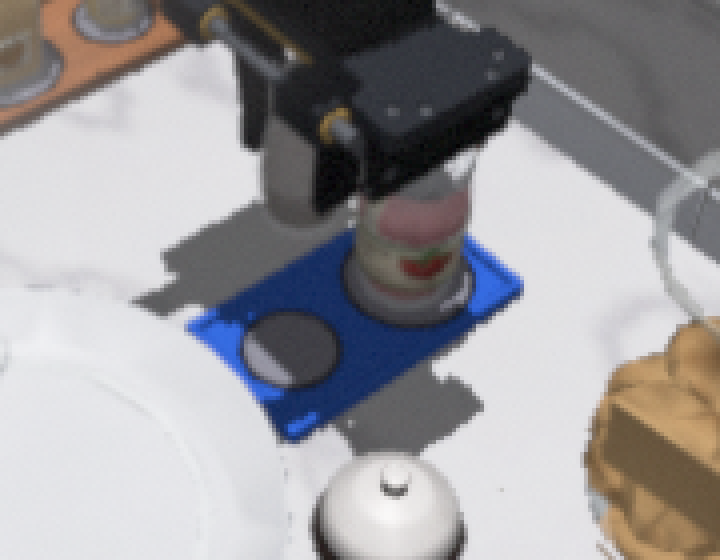

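The jam jar is centred on its big pad and the small pad is free below the salt shaker. I'll lower the shaker.

{"method": "send_rows", "body": {"commands": [[1,-0.1,0,2.5,0,0,0],[1,-0.1,0,5,0,0,0],[1,-0.1,0,7.5,0,0,0],[1,-0.1,0,9,0,0,0],[1,-0.1,0,9.4,0,0,0]]}}

```text
t: 26.13
position: [560.1, 21.6, 41.6]
ee_rot: [0.024, 1.0, 0.0, -0.003]
force: [-1.6, -0.6, -1.0]
finger_gap: 41.7
finger_force: 12.0
```

{"method": "send_rows", "body": {"commands": [[1,0,0,0.1,0,0,0],[1,0,0,0.2,0,0,0],[1,0,0,0.3,0,0,0],[1,0,0,0.3,0,0,0],[1,0,0,0.3,0,0,0]]}}

```text
t: 26.55
position: [564.1, 20.6, 43.3]
ee_rot: [0.023, 1.0, -0.0, 0.001]
force: [-0.0, -0.3, -1.1]
finger_gap: 41.5
finger_force: 12.0
```

{"method": "send_rows", "body": {"commands": [[1,0,0,0.1,0,0,0],[1,0,0,0.2,0,0,0],[1,0,0,0.2,0,0,0],[1,0,0,0.2,0,0,0]]}}

```text
t: 26.88
position: [563.2, 20.6, 40.0]
ee_rot: [0.023, 1.0, 0.0, -0.0]
force: [-0.7, 0.0, -1.1]
finger_gap: 41.0
finger_force: 12.0
```

{"method": "send_rows", "body": {"commands": [[1,0,0,0.1,0,0,0],[1,0,0,0.1,0,0,0],[1,0,0,0.1,0,0,0]]}}

```text
t: 27.13
position: [563.2, 20.6, 38.9]
ee_rot: [0.023, 1.0, 0.0, -0.0]
force: [0.1, -0.1, -0.1]
finger_gap: 41.2
finger_force: 12.0
```

{"method": "send_rows", "body": {"commands": [[1,0,0,0.1,0,0,0],[1,0,0,0.1,0,0,0],[1,0,0,0.1,0,0,0]]}}

```text
t: 27.38
position: [563.2, 20.6, 38.0]
ee_rot: [0.023, 1.0, -0.0, -0.0]
force: [-0.4, -0.6, -1.6]
finger_gap: 41.4
finger_force: 12.0
```

{"method": "send_rows", "body": {"commands": [[1,0,0,0.1,0,0,0],[1,0,0,0.1,0,0,0],[1,0,0,0.1,0,0,0]]}}

```text
t: 27.63
position: [563.4, 20.6, 37.3]
ee_rot: [0.023, 1.0, -0.0, 0.0]
force: [-0.7, 0.4, 0.6]
finger_gap: 41.5
finger_force: 12.0
```

{"method": "send_rows", "body": {"commands": [[1,0,0,0.05,0,0,0],[1,0,0,0.05,0,0,0],[1,0,0,0.05,0,0,0]]}}

```text
t: 27.88
position: [563.6, 20.6, 37.2]
ee_rot: [0.023, 1.0, -0.0, 0.0]
force: [-2.2, 0.2, 4.7]
finger_gap: 41.4
finger_force: 12.0
```

{"method": "send_rows", "body": {"commands": [[0,0,0,0,0,0,0],[0,0,0,0,0,0,0],[0,0,0,0,0,0,0],[0,0,0,0,0,0,0],[0,0,0,0,0,0,0]]}}

```text
t: 28.3
position: [563.1, 20.6, 36.3]
ee_rot: [0.023, 1.0, 0.0, -0.0]
force: [-0.4, 0.2, -0.1]
finger_gap: 67.0
finger_force: 0.0
```

{"method": "send_rows", "body": {"commands": [[0,0,0,-2,0,0,0],[0,0,0,-6,0,0,0],[0,0,0,-10,0,0,0],[0,0,0,-14,0,0,0],[0,0,0,-17,0,0,0]]}}

```text
t: 28.72
position: [564.1, 20.5, 210.2]
ee_rot: [0.023, 1.0, -0.0, 0.002]
force: [0.7, -0.1, -0.2]
finger_gap: 86.3
finger_force: 0.0
```

{"method": "send_rows", "body": {"commands": [[0,0,12,-4,0,0,0],[0,0,12,-4,0,0,0],[0,0,12,-4,0,0,0],[0,0,12,-4,0,0,0],[0,0,12,-4,0,0,0]]}}

```text
t: 29.13
position: [569.2, 142.6, 247.5]
ee_rot: [0.021, 1.0, 0.0, 0.001]
force: [0.1, 0.1, -1.2]
finger_gap: 86.9
finger_force: 0.0
```

Run:
```python
from h import *
w=robot.camera("wrist"); s=robot.camera("side"); cv2.imwrite("pics/w5.png",w); cv2.imwrite("pics/s5.png",s[100:300,120:370].repeat(3,0).repeat(3,1))
for c in("wrist","side"):
  for n in("jam_jar","salt_shaker","honey_jar","spice_jar"): print(c,n,[(np.round(d["point"]),round(d["conf"],2)) for d in robot.mark_of(c,n)][:2])
```

```text
wrist jam_jar [(array([645.,  14.,  11.]), 0.72)]
wrist salt_shaker [(array([565.,  23.,   5.]), 0.55)]
wrist honey_jar [(array([571., 298.,   8.]), 0.82)]
wrist spice_jar [(array([661., 301.,  11.]), 0.77), (array([738.,  99.,  -1.]), 0.31)]
side jam_jar [(array([644.,  13.,   7.]), 0.71)]
side salt_shaker [(array([563.,  19.,  10.]), 0.64)]
side honey_jar [(array([574., 303.,  10.]), 0.57)]
side spice_jar [(array([658., 299.,  12.]), 0.7)]
```

View pics/w5.png

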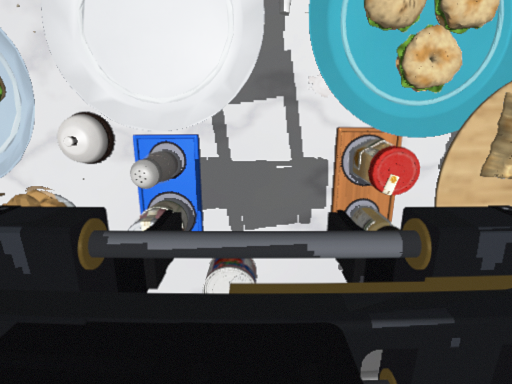

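View pics/s5.png

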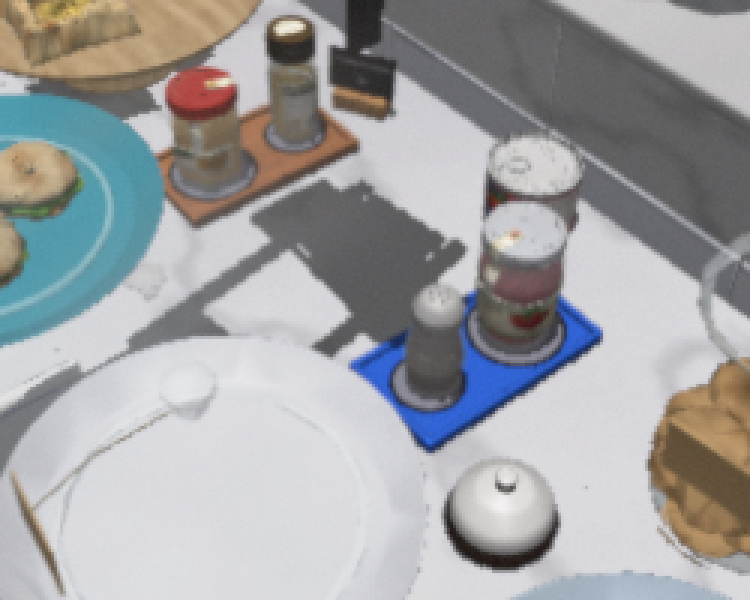

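The side view shows all four standing upright and centred on their pads: honey (205,175), spice (295,130), salt (430,385) and jam (520,335). The tin, bell and price card haven't moved. I'm handing the job in.

```bash
python3 -c "
from cell import robot
print(robot.sign_off())"
```

```text
the job is handed in; nothing more can be done
None
```

I handed the job in at about 29 s: the jam jar and salt shaker are on the blue tray, and the red-lidded and spice jars on the wooden tray. In the last pictures all four stood upright, released and centred on their pads, and the tin, bell and price holder showed no movement; the hand-in gave no verdict.

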